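# Refit the lint strainer in a washer's drain trap

### The job

Close the washer's drain trap on the steel counter: first set the loose strainer disk, knob up, level in the trap's open mouth and let it go; then put the black screw ring over it and turn it clockwise (seen from above), pressing lightly to start the thread, until it just meets its stop. Do not force the parts (pushes well under 35 N, and turn no harder than about 1 N m), leave the other things on the counter where they are, and let go at the end.

Things in the scene. Friction and masses are not known exactly. Their poses are not given: they have to be found in the camera images.
- trap: Drain trap, fixed: grey block 120 x 120 x 45 mm, a round upright steel neck in its middle, an outlet pipe on its +x side (radius 22 mm, at 22 mm height, ending 120 mm from the centre). Origin: centre of the underside, on the counter; z up. The neck stands from 45 to 85 mm height: outer radius 25.5, bore radius 22.4 mm, rim chamfered 1.5 mm on the outside.
- mouth (a point): Centre of the neck's rim, 85 mm above the trap's origin; axes as the trap's. Round the neck sits a steel thread sleeve: two lugs out to radius 29.5 mm, tops 3 mm below the rim, edges chamfered 2 mm, and between them two gaps, 80 degrees wide, for the ring's inner lugs. The sleeve's angle is not reported: the gap centres lie up to 35 degrees either way from the trap's +x and -x axes.
- rim (a point): A second point, at the neck's +x side on the rim, 24 mm from its axis. Clockwise (seen from above) from a gap's centre, each thread lug begins at 40 degrees, underside 6.5 mm below the rim, and slopes down to 10.5 mm below at 90 degrees, where a stop block (90 to 140 degrees, 3 to 18 mm below the rim) ends the travel. Turned anticlockwise in a gap, the ring meets a block's back.
- seat (a point): Centre of the top, at rest, of the rubber seal in the neck, 5 mm below the rim. The seal is on a spring and carries the strainer: it starts to give at about 3.8 N, then 1.5 N per mm, 8 mm at most; it is squeezed 4.5 mm (10.5 N) when the ring is tight. The thread sleeve gives elastically by about 1 degree per 0.35 N m.
- strainer: Loose steel strainer disk, knob up on the counter: plate radius 21 mm, 10 mm thick, lower edge chamfered 1.5 mm; in its middle a round knob of radius 8 mm from 10 to 34 mm height. 70 to 120 g. Origin: centre of the underside; z up. Seated on the seal its underside is 5 mm below the rim (the plate stands 5 mm proud until the ring presses it); unseated it lies higher.
- ring: Loose black screw ring, 95 to 160 g. Origin: centre of the underside; z up. Skirt: outer radius 34, inner 30.7 mm, 0 to 21 mm height, lower inside edge chamfered; its top is an inward flange, underside at 16 mm, hole radius 15 mm. Let down in the gaps it rests on the strainer, origin 11 mm below the rim; with its lugs on top of the thread lugs it stops 3 mm below the rim.
- collar (a point): Centre of the ring's hexagonal collar, 30 mm above the ring's origin; axes as the ring's. The collar is the place to grip: 21 to 40 mm height, 46 mm across flats, flats facing the ring's +y and -y axes and every 60 degrees from there.
- lug (a point): One of the ring's two inner lugs, 29 mm from the axis along the ring's +x, 2.5 mm above its underside; the other is at -x. Lugs: 0 to 5 mm height, inner radius 26.7 mm, 34 degrees wide; an upright rib outside (to radius 37 mm) marks each. From the gap centre the ring turns 73 degrees clockwise to the stop, sinking to 15.5 mm below the rim; friction keeps it there.
- plug: Bystander: black rubber puck, radius 22 mm, 14 mm high.
- washer: Bystander: flat steel washer, outer radius 31 mm, 7 mm high.
- coinbox: Bystander: white box 90 x 130 x 70 mm.
- detergent: Bystander: white bottle, radius 36 mm, 170 mm high.
- brush: Bystander: brush lying on the counter.
- driver: Bystander: screwdriver lying on the counter.
- mug: Bystander: white mug, radius 40 mm, 90 mm high.
- pumpkin: Bystander: small orange pumpkin ornament, radius 42 mm, 68 mm high.

How it is judged:
By the outcome, as a careful person would: the job done as asked, in the order asked, and still so for the second after the job is handed in, with the robot touching nothing.
It also fails if it takes over 72 s, if anything falls off the work surface, if the arm or the gripper's body presses on something with over 40 N, if the wrist force passes 120 N, or if a joint passes its speed limit or range.

### The arm

A 6-joint arm with a two-finger parallel gripper is mounted at the origin on the work surface. World frame = base frame: x ahead of the robot, y to its left, z up, the work surface at z = 0. Lengths are in m, angles in rad, forces in N, time in s.
With the tool pointing down it reaches from about 0.35 to 0.975 m from the base axis. Payload 4.9 kg.
Tool frame: the origin (TCP) lies at the very end of the fingers, on their centre line; the grasp point (between the pads) lies 19 mm behind it; z points along the fingers, y is the line along which they close (so a half turn about z gives the same grasp; the last joint's range is limited). The gripper opens to 85 mm and grips with 20 to 120 N. Pads are 22 mm wide; open, the fingers measure 114 mm over their backs; the gripper's body (76 mm by 85 mm) begins 54 mm behind the grasp point. The pads swing forward as they close: fully open they stand 13 mm farther back than shut.
Start: joints at [1.195, 0.053, 1.613, -0, 1.476, -0.119], TCP at [0.159, 0.604, 0.231] pointing down, gripper open.
Joint ranges: [-3.01, 3.01], [-1.01, 2.22], [0.06, 2.58], [-1.02, 4.17], [0.09, 2.62], [-3.14, 3.14]. Speed limits (rad/s): [2.57, 2.57, 3.14, 3.14, 3.14, 3.14].

### API

Orientations are given as a rotation vector (axis times angle).
In Python, from station import ctrl gives the robot as it stands.
- The arm moves only by the tool jog_arm, never from a script. Its argument "plan" is a list of rows, each a list of 7 numbers: the shift along the tool's x, y, z in units of 0.02 m (1.0 is 0.02 m), then the turn, a rotation vector about the tool's x, y, z in units of 45 degrees (1.0 is 45 degrees), then the opening, from -1 (shut) to 1 (fully open). A call has 1 to 8 rows; each row shifts and turns the commanded pose from where the row before left it, along the tool's axes as they then stand; what a row does not reach is not made up. A row lasts 1/10 s, in which the tool goes at most 50 mm and 8.59 degrees, less where a joint would pass 70% of its speed; a pose out of reach is approached as far as the arm can. A call with a number of a shift or a turn outside -1 to 1 is refused whole. A call with a gripper value outside its range is refused whole. The fingers move at their own pace and stop on an object; "grip_force" is the grip in N (left out, the last holds). Time passes only in rows, so rows that do not move let the fingers close. It gives the time, the measured TCP pose, the force, the opening and the grip force at its end, in the units of the state.
- ctrl.get_obs(): the state, without advancing time (a new reading comes with each control period).
- ctrl.get_image(name): name is "scene" or "top"; returns (picture, depth): 480x640x3 uint8, red, green, blue; 480x640 float32, m along the optical axis (not along the pixel's ray), 0 where there is no reading.
- ctrl.camera_info(name): a dict with "camera_matrix" (3x3 intrinsics, pixels), "rvec" (rotation vector, rad) and "tvec" (3), from world to camera coordinates, as OpenCV has them. Camera axes: x right, y down, z forward; pixel columns grow to the right and rows downward; lengths in m; the calibration is good to about 2 mm. A picture is of the moment at which its call begins. camera_info takes no time and is no camera call.
- ctrl.finish_job(): hands the job in; it is judged then, once.
The state is a dict: "t": time; "q": joint angles; "dq": joint speeds; "effort": joint torques, N m; "tool_pos": TCP position; "tool_rot": TCP orientation; "contact_force": force on the tool from outside, world axes, zero at the start; "wrist_torque": the same for the moment, N m; "opening": finger opening in m; "grip_force": force on a finger pad.
Only numpy, scipy, OpenCV 4.12 (cv2) and the standard library are available. Lean on these libraries where they do the work, as an engineer would, in place of code of your own. Each camera call takes 0.05 s, during which the arm holds its last target. There are 200 camera calls.

## Working session

There is one attempt and no reset: what is moved stays moved. The work goes in short steps, Python scripts to look and compute and a tool call to move; the robot and the scene stay as the last step left them, time stands still between calls to the robot, and variables do not carry over. Pictures are saved under pics/ and viewed, at most 10 in all, crops included, and the job is handed in when it is done.

Besides the shell and the picture viewer there is one more tool, called after "Call:" as name([rows], argument=value, ...), one row to a line, values as JSON. jog_arm: Moves the arm, as the interface text tells. Shifts and turns lie within -1 to 1; 1 stands for 0.02 m of shift or 45 degrees of turn. Its arguments: {"type":"object","properties":{"plan":{"type":"array"},"grip_force":{"type":"number"}},"required":["plan"]}

```bash
ls; mkdir -p pics
cat > h.py <<'E'
import numpy as np,cv2
from station import ctrl
def grab(n,save=None):
    im,d=ctrl.get_image(n)
    if save: cv2.imwrite('pics/'+save,im[:,:,::-1])
    return im,d
def world(n,d):
    c=ctrl.camera_info(n);K=np.array(c['camera_matrix']);R=cv2.Rodrigues(np.array(c['rvec'],float))[0];t=np.array(c['tvec'],float).ravel()
    v,u=np.mgrid[:480,:640]
    p=np.stack([(u-K[0,2])/K[0,0]*d,(v-K[1,2])/K[1,1]*d,d],-1)
    return (p-t)@R
def circ(p):
    A=np.c_[2*p[:,:2],np.ones(len(p))];s=np.linalg.lstsq(A,(p[:,:2]**2).sum(1),rcond=None)[0]
    return s[:2],np.sqrt(s[2]+s[0]**2+s[1]**2)
E
python3 - <<'E'
from h import *
for n in('top','scene'):
    im,d=grab(n,n+'1.png'); np.savez('pics/'+n+'1.npz',im=im,d=d)
    c=ctrl.camera_info(n);R=cv2.Rodrigues(np.array(c['rvec'],float))[0];print(n,-R.T@np.array(c['tvec']).ravel(),R[2],np.array(c['camera_matrix'])[0,0])
print(ctrl.get_obs())
E
```

```text
pics
top [0.44196935 0.0059869  1.5009819 ] [ 0.07987575 -0.01811905 -0.99664014] 534.2180392154153
scene [0.91869301 0.4102745  1.0088724 ] [-0.32837351 -0.3763174  -0.86634638] 529.0795768829855
{'t': 0.1, 'q': array([ 1.19506199e+00,  5.33489769e-02,  1.61417527e+00,  2.43586853e-05,
        1.47598114e+00, -1.18975576e-01]), 'dq': array([ 0.00175786, -0.00097773, -0.00392351,  0.00092035, -0.00139606,
       -0.00186181]), 'effort': array([-1.23297345e-04, -3.94901383e+01, -3.71365607e+01, -1.62516071e-04,
        3.88324013e-03, -5.82368202e-06]), 'tool_pos': array([0.15848594, 0.60398697, 0.23013881]), 'tool_rot': array([-4.02149258e-01, -3.11524991e+00,  2.90328413e-03]), 'contact_force': array([0.06258621, 0.19630504, 0.26808895]), 'wrist_torque': array([0.02944218, 0.00954103, 0.00260629]), 'grip_force': 0.0, 'opening': 0.08546100480718995}
```

View pics/top1.png

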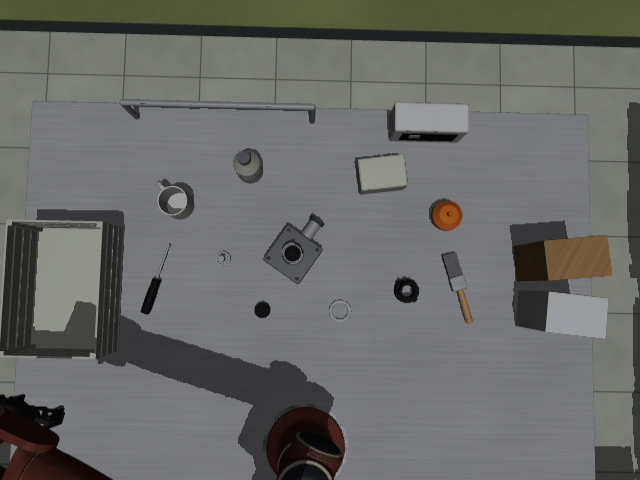

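View pics/scene1.png

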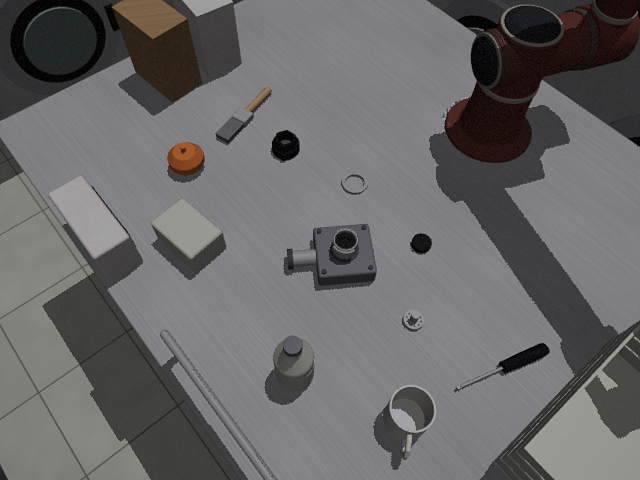

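Top view: strainer (224,258), trap neck (293,253), ring (406,290). Scene view: strainer (413,320), neck (345,242), ring (286,145).

Run:
```python
from h import *
tiles=[]
for n,o in(('top',dict(s=(224,258),t=(293,250),r=(406,290))),('scene',dict(s=(413,320),t=(345,245),r=(286,145)))):
    z=np.load(f'pics/{n}1.npz');im,d=z['im'],z['d'];P=world(n,d);row=[]
    for k,(u,v) in o.items():
        c=im[v-20:v+20,u-20:u+20,::-1];c=np.clip(c.astype(float)*1.0,0,255).astype('uint8')
        if k=='r': c=np.clip(c.astype(float)*3,0,255).astype('uint8')
        row.append(cv2.resize(c,(260,260),interpolation=cv2.INTER_CUBIC))
        p=P[v-22:v+23,u-22:u+23].reshape(-1,3)
        cnt=p[p[:,2]<0.02]
        print(n,k,'counter z',np.median(p[abs(p[:,2])<.006][:,2]))
        hi={'s':(.005,.016),'t':(.076,.095),'r':(.030,.048)}[k]
        q=p[(p[:,2]>hi[0])&(p[:,2]<hi[1])]
        print('  n',len(q),'median',np.median(q,0).round(4),'bbox mid',((q.max(0)+q.min(0))/2).round(4),'ext',(q.max(0)-q.min(0)).round(4))
        if len(q)>5:
            c2,r=circ(q);print('  circ',c2.round(4),r.round(4), 'minEncl',[np.round(x,4) for x in cv2.minEnclosingCircle((q[:,:2]*1000).astype('float32'))])
    tiles.append(np.hstack(row))
cv2.imwrite('pics/tiles.png',np.vstack(tiles))
```

```text
top s counter z 0.0005613937992538904
  n 277 median [0.5083 0.2389 0.0072] bbox mid [0.5115 0.236  0.0102] ext [0.1246 0.1247 0.0104]
  circ [0.5094 0.236 ] 0.0419 minEncl [array([513.1772, 233.9752]), np.float64(83.3869)]
top t counter z 0.00015291450507170227
  n 285 median [0.5245 0.0448 0.082 ] bbox mid [0.5256 0.0435 0.0847] ext [0.0566 0.0561 0.0173]
  circ [0.5249 0.0443] 0.0199 minEncl [array([525.4581,  43.8577]), np.float64(29.367)]
top r counter z 0.0007775576930327133
  n 137 median [ 0.4314 -0.271   0.0402] bbox mid [ 0.4304 -0.273   0.0388] ext [0.0468 0.0512 0.0172]
  circ [ 0.431  -0.2721] 0.0214 minEncl [array([ 432.4692, -272.2577]), np.float64(26.886)]
scene s counter z 0.0005756573737636709
  n 272 median [0.5143 0.2455 0.0105] bbox mid [0.5042 0.2337 0.0104] ext [0.1255 0.0899 0.0107]
  circ [0.5073 0.2397] 0.0198 minEncl [array([504.2238, 240.1535]), np.float64(62.8412)]
scene t counter z 0.00034018400209346147
  n 517 median [0.5253 0.0472 0.0812] bbox mid [0.5244 0.0472 0.0829] ext [0.0579 0.0569 0.0137]
  circ [0.5254 0.048 ] 0.0205 minEncl [array([524.7245,  48.8016]), np.float64(30.0939)]
scene r counter z 0.0006610892112874678
  n 214 median [ 0.4317 -0.2694  0.0392] bbox mid [ 0.4303 -0.271   0.0386] ext [0.0502 0.0529 0.0172]
  circ [ 0.4312 -0.2694] 0.0214 minEncl [array([ 431.67  , -270.5122]), np.float64(26.9784)]
```

View pics/tiles.png

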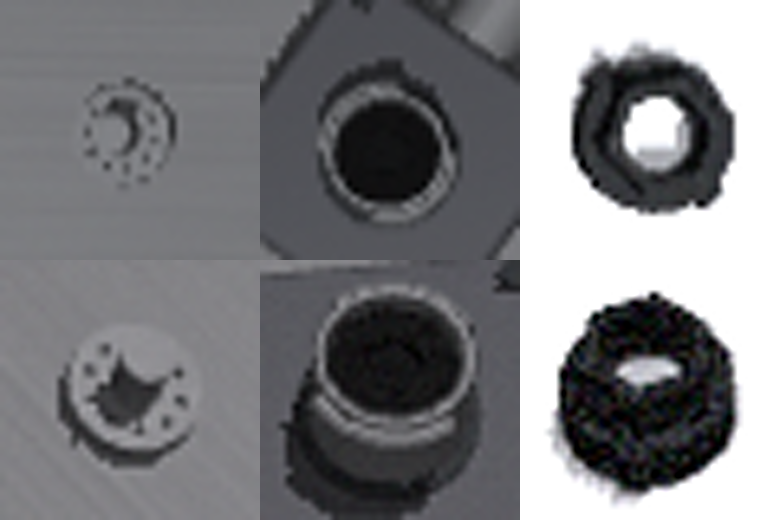

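```bash
cat >> h.py <<'E'
def plane(n,uv,z):
    c=ctrl.camera_info(n);K=np.array(c['camera_matrix']);R=cv2.Rodrigues(np.array(c['rvec'],float))[0];t=np.array(c['tvec'],float).ravel()
    uv=np.atleast_2d(np.asarray(uv,float));r=np.c_[(uv-[K[0,2],K[1,2]])/[K[0,0],K[1,1]],np.ones(len(uv))]@R;o=-R.T@t
    return (o+r*((z-o[2])/r[:,2])[:,None])[:,:2]
def blob(n,P,c0,zlo,zhi,z,rad):
    'hull centroid, at plane z, of pixels with heights zlo..zhi within rad of c0'
    m=(P[...,2]>zlo)&(P[...,2]<zhi)&(np.hypot(P[...,0]-c0[0],P[...,1]-c0[1])<rad)
    k,l,s,_=cv2.connectedComponentsWithStats(m.astype('uint8'))
    m=l==1+np.argmax(s[1:,4])
    v,u=np.nonzero(m);q=plane(n,np.c_[u,v],z).astype('float32')*1000
    h=cv2.convexHull(q);M=cv2.moments(h)
    return M['m10']/M['m00'],M['m01']/M['m00'],np.sqrt(M['m00']/np.pi)
E
python3 - <<'E'
from h import *
for n in('top','scene'):
    z=np.load(f'pics/{n}1.npz');P=world(n,z['d']);im=z['im']
    for k,c0,lo,hi,pz,rad in(('s',(.5085,.239),.005,.015,.010,.028),('t',(.525,.046),.075,.095,.083,.034),('r',(.431,-.270),.034,.05,.040,.032),('rskirt',(.431,-.27),.012,.026,.021,.042)):
        print(n,k,np.round(blob(n,P,c0,lo,hi,pz,rad),1))
    c0={'top':(.525,.0445),'scene':(.525,.0475)}[n]
    # lug mask: heights by angle, radius 27-31
    dx,dy=P[...,0]-c0[0],P[...,1]-c0[1];r=np.hypot(dx,dy);a=np.degrees(np.arctan2(dy,dx))
    m=(r>.0265)&(r<.032)&(P[...,2]>.074)&(P[...,2]<.09);h=np.histogram(a[m],np.arange(-180,181,15))[0]
    print(n,'lug',dict(zip(range(-180,180,15),h.tolist())))
    pz=(P[...,2]>.035)&(P[...,2]<.053)&(np.hypot(dx,dy)<.09)&(np.hypot(dx,dy)>.033)
    v,u=np.nonzero(pz);b=cv2.minAreaRect((P[pz][:,:2]*1000).astype('float32'));print('block',b)
    cr={'top':(.431,-.2715),'scene':(.4312,-.2694)}[n]
    dx,dy=P[...,0]-cr[0],P[...,1]-cr[1];r=np.hypot(dx,dy);a=np.degrees(np.arctan2(dy,dx))
    m=(r>.035)&(r<.0395)&(P[...,2]>.008)&(P[...,2]<.027);h=np.histogram(a[m],np.arange(-180,181,15))[0]
    print(n,'rib',dict(zip(range(-180,180,15),h.tolist())))
E
```

```text
top s [510.4 239.6  20.5]
top t [525.   44.3  27. ]
top r [ 431.1 -272.6   23.8]
top rskirt [ 430.8 -272.3   33.6]
top lug {-180: 2, -165: 4, -150: 4, -135: 4, -120: 2, -105: 3, -90: 0, -75: 0, -60: 0, -45: 0, -30: 0, -15: 2, 0: 4, 15: 3, 30: 3, 45: 2, 60: 2, 75: 3, 90: 0, 105: 0, 120: 0, 135: 0, 150: 0, 165: 2}
block ((537.3297729492188, 36.246978759765625), (119.85432434082031, 150.01763916015625), 56.003883361816406)
top rib {-180: 0, -165: 0, -150: 3, -135: 2, -120: 0, -105: 0, -90: 0, -75: 0, -60: 1, -45: 0, -30: 0, -15: 0, 0: 0, 15: 0, 30: 2, 45: 2, 60: 0, 75: 0, 90: 0, 105: 0, 120: 0, 135: 0, 150: 0, 165: 0}
scene s [510.3 242.6  20.6]
scene t [526.1  48.2  28. ]
scene r [ 431.6 -269.    25.4]
scene rskirt [ 435.2 -264.3   33.7]
scene lug {-180: 5, -165: 3, -150: 4, -135: 2, -120: 3, -105: 4, -90: 0, -75: 0, -60: 0, -45: 0, -30: 0, -15: 6, 0: 8, 15: 7, 30: 10, 45: 7, 60: 7, 75: 6, 90: 0, 105: 0, 120: 0, 135: 0, 150: 0, 165: 5}
block ((537.1572875976562, 39.06498718261719), (121.75616455078125, 149.98614501953125), 55.836002349853516)
scene rib {-180: 0, -165: 0, -150: 0, -135: 0, -120: 0, -105: 0, -90: 0, -75: 0, -60: 0, -45: 0, -30: 0, -15: 0, 0: 0, 15: 0, 30: 5, 45: 4, 60: 0, 75: 0, 90: 0, 105: 0, 120: 0, 135: 0, 150: 0, 165: 0}
```

Tiles: the ring's ribs lie top-left/bottom-right (ring yaw ≈ 44°), and the neck's lugs show with gaps centred at about −52°/128°. Neck − strainer ≈ (15.2, −194.9) mm.

```bash
cat >> h.py <<'E'
def go(x,y,z,yaw=None):
    'total shift in tool axes (units), total turn about tool z (units), yaw of tool y in deg'
    o=ctrl.get_obs();R=cv2.Rodrigues(o['tool_rot'])[0]
    psi=np.degrees(np.arctan2(R[1,1],R[0,1]));d=R.T@(np.array([x,y,z])-o['tool_pos'])/.02
    t=0 if yaw is None else ((psi-yaw+180)%360-180)/45
    print('t',round(o['t'],2),'pos',o['tool_pos'].round(4),'psi',psi.round(1),'tilt',R[:,2].round(3),'q6',o['q'][5].round(2),'units',d.round(2),'turn',round(t,2),'F',o['contact_force'].round(1),'M',o['wrist_torque'].round(2),'open',round(o['opening'],4))
E
python3 -c "
from h import *
go(.5104,.241,.08)"
```

```text
t 0.1 pos [0.1585 0.604  0.2301] psi 75.3 tilt [-0.001 -0.002 -1.   ] q6 -0.12 units [-21.63 -13.07   7.53] turn 0 F [0.1 0.2 0.3] M [0.03 0.01 0.  ] open 0.0855
```

Call:
jog_arm([
  [-0.9,-0.54,0,0,0,0,0],
  [-0.9,-0.54,0,0,0,0,0],
  [-0.9,-0.54,0,0,0,0,0],
  [-0.9,-0.54,0,0,0,0,0],
  [-0.9,-0.54,0,0,0,0,0],
  [-0.9,-0.54,0,0,0,0,0],
  [-0.9,-0.54,0,0,0,0,0],
  [-0.9,-0.54,0,0,0,0,0],
], grip_force=30)

```text
t: 0.9
tool_pos: [0.2764, 0.4834, 0.2307]
tool_rot: [-0.402, -3.115, 0.001]
contact_force: [-1.0, 0.0, -0.3]
opening: 0.0428
grip_force: 0.0
```

Call:
jog_arm([
  [-0.9,-0.54,0,0,0,0,0],
  [-0.9,-0.54,0,0,0,0,0],
  [-0.9,-0.54,0,0,0,0,0],
  [-0.9,-0.54,0,0,0,0,0],
  [-0.9,-0.54,0,0,0,0,0],
  [-0.9,-0.54,0.5,0,0,0,0],
  [-0.9,-0.54,0.5,0,0,0,0],
  [-0.9,-0.54,0.5,0,0,0,0],
])

```text
t: 1.7
tool_pos: [0.3937, 0.3634, 0.2005]
tool_rot: [-0.402, -3.115, 0.001]
contact_force: [0.2, 0.3, 0.6]
opening: 0.0423
grip_force: 0.0
```

Call:
jog_arm([
  [-0.9,-0.54,0.6,0,0,0,0],
  [-0.9,-0.54,0.7,0,0,0,0],
  [-0.9,-0.54,0.7,0,0,0,0],
  [-0.9,-0.54,0.7,0,0,0,0],
  [-0.9,-0.54,0.7,0,0,0,0],
  [-0.6,-0.54,0.8,0,0,0,0],
  [-0.4,-0.54,0.8,0,0,0,0],
  [0,0,0,0,0,0,0],
])

```text
t: 2.5
tool_pos: [0.4787, 0.2611, 0.0977]
tool_rot: [-0.404, -3.11, 0.005]
contact_force: [-0.4, -0.2, -0.5]
opening: 0.0426
grip_force: 0.0
```

```bash
python3 -c "
from h import *
go(.5104,.241,.013)"
```

```text
t 2.5 pos [0.4787 0.2611 0.0977] psi 75.2 tilt [-0.006 -0.002 -1.   ] q6 -0.95 units [-1.81 -0.55  4.23] turn 0 F [-0.4 -0.2 -0.5] M [ 0.02  0.08 -0.02] open 0.0426
```

Call:
jog_arm([
  [-0.9,-0.28,0.2,0,0,0,0],
  [-0.9,-0.28,0.4,0,0,0,0],
  [0,0,0.8,0,0,0,0],
  [0,0,0.8,0,0,0,0],
  [0,0,0.8,0,0,0,0],
  [0,0,0.8,0,0,0,0],
  [0,0,0.4,0,0,0,0],
  [0,0,0,0,0,0,0],
])

```text
t: 3.3
tool_pos: [0.5109, 0.2429, 0.0151]
tool_rot: [-0.401, -3.112, 0.003]
contact_force: [0.4, -0.8, 0.5]
opening: 0.0429
grip_force: 0.0
```

```bash
python3 -c "
from h import *
go(.5104,.241,.013)"
```

```text
t 3.3 pos [0.5109 0.2429 0.0151] psi 75.3 tilt [-0.004 -0.001 -1.   ] q6 -1.0 units [-0.   -0.1   0.11] turn 0 F [ 0.4 -0.8  0.5] M [-0.07 -0.01 -0.01] open 0.0429
```

Call:
jog_arm([
  [0,-0.1,0.05,0,0,0,-0.3],
  [0,0,0,0,0,0,-0.5],
  [0,0,0,0,0,0,-0.6],
  [0,0,0,0,0,0,-1],
  [0,0,0,0,0,0,-1],
  [0,0,0,0,0,0,-1],
  [0,0,0,0,0,0,-1],
  [0,0,0,0,0,0,-0.2],
])

```text
t: 4.1
tool_pos: [0.5122, 0.2414, 0.0164]
tool_rot: [0.402, 3.115, 0.001]
contact_force: [-0.1, -0.3, 0.0]
opening: 0.028
grip_force: 0.0
```

Call:
jog_arm([
  [0,0,0,0,0,0,-0.2],
  [0,0,0,0,0,0.18,-0.2],
  [0,0,0,0,0,0.18,-0.2],
  [0,0,0,0,0,0.18,-0.2],
  [0,0,0,0,0,0.18,-0.2],
  [0,0,0,0,0,0.18,-0.2],
  [0,0,0,0,0,0.18,-0.2],
  [0,0,0,0,0,0.18,-0.2],
])

```text
t: 4.9
tool_pos: [0.5116, 0.2412, 0.0157]
tool_rot: [-1.841, -2.545, 0.001]
contact_force: [-0.1, -0.8, -0.9]
opening: 0.0342
grip_force: 0.0
```

Call:
jog_arm([
  [0,0,0,0,0,0.18,-0.2],
  [0,0,0,0,0,0.18,-0.2],
  [0,0,0,0,0,0.18,-0.2],
  [0,0,0,0,0,0.18,-0.2],
  [0,0,0,0,0,0,-0.2],
  [0,0,0,0,0,0,-0.5],
  [0,0,0,0,0,0,-0.65],
  [0,0,0,0,0,0,-1],
])

```text
t: 5.7
tool_pos: [0.5119, 0.2413, 0.0161]
tool_rot: [-2.471, -1.94, 0.0]
contact_force: [0.2, 0.8, 0.3]
opening: 0.0143
grip_force: 29.2
```

Call:
jog_arm([
  [0,0,0,0,0,0,-1],
  [0,0,0,0,0,0,-1],
  [0,0,0,0,0,0,-1],
])

```text
t: 6.0
tool_pos: [0.512, 0.2412, 0.0161]
tool_rot: [2.472, 1.939, -0.0]
contact_force: [0.5, 0.7, -0.8]
opening: 0.0148
grip_force: 29.2
```

```bash
python3 -c "
from h import *
o=ctrl.get_obs();x,y=o['tool_pos'][:2]
go(x+.0152,y-.1949,.14)"
```

```text
t 6.0 pos [0.512  0.2412 0.0161] psi -13.8 tilt [-0. -0. -1.] q6 0.55 units [-9.28  3.06 -6.19] turn 0 F [ 0.5  0.7 -0.8] M [ 0.02 -0.03 -0.06] open 0.0148
```

Run:
```python
from h import *
t=[]
for n in('top','scene'):
    im,d=grab(n);P=world(n,d)
    try: print(n,np.round(blob(n,P,(.511,.241),.005,.015,.010,.026),1))
    except Exception as e: print(n,e)
    u,v={'top':(224,258),'scene':(413,320)}[n]
    t.append(cv2.resize(im[v-40:v+40,u-40:u+40,::-1],(400,400),interpolation=cv2.INTER_CUBIC))
cv2.imwrite('pics/t2.png',np.hstack(t))
```

```text
top attempt to get argmax of an empty sequence
scene [518.6 251.   14. ]
```

View pics/t2.png

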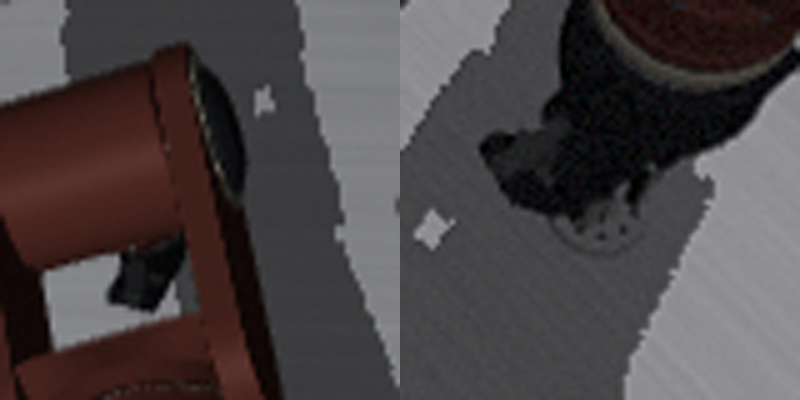

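Picture: strainer gripped by its knob, its plate visible at right (scene crop, about (600,225)), gripper upright.

```bash
python3 -c "
from h import *
go(.5263,.0462,.125)"
```

```text
t 6.1 pos [0.512  0.2412 0.0162] psi -13.8 tilt [-0. -0. -1.] q6 0.55 units [-9.3   3.02 -5.44] turn 0 F [-1.1  0.5 -0.4] M [ 0.01 -0.   -0.01] open 0.0148
```

Call:
jog_arm([
  [0,0,-0.9,0,0,0,-1],
  [0,0,-1,0,0,0,-1],
  [-0.4,0.2,-1,0,0,0,-1],
  [-0.8,0.3,-1,0,0,0,-1],
  [-0.9,0.3,-1,0,0,0,-1],
  [-0.9,0.3,-0.6,0,0,0,-1],
  [-0.9,0.3,0,0,0,0,-1],
  [-0.9,0.3,0,0,0,0,-1],
])

```text
t: 6.9
tool_pos: [0.5226, 0.1392, 0.1271]
tool_rot: [2.472, 1.938, 0.002]
contact_force: [-0.3, 0.2, -1.3]
opening: 0.0149
grip_force: 29.3
```

Call:
jog_arm([
  [-0.9,0.3,0,0,0,0,-1],
  [-0.9,0.3,0,0,0,0,-1],
  [-0.9,0.3,0,0,0,0,-1],
  [-0.9,0.3,0,0,0,0,-1],
  [-0.6,0.2,0,0,0,0,-1],
  [0,0,0,0,0,0,-1],
])

```text
t: 7.5
tool_pos: [0.5294, 0.0505, 0.1263]
tool_rot: [2.474, 1.936, -0.0]
contact_force: [-0.1, 0.1, -1.8]
opening: 0.0148
grip_force: 29.3
```

```bash
python3 -c "
from h import *
go(.5263,.0462,.113)"
```

```text
t 7.5 pos [0.5294 0.0505 0.1263] psi -13.9 tilt [ 0. -0. -1.] q6 0.2 units [-0.25 -0.1   0.66] turn 0 F [-0.1  0.1 -1.8] M [ 0.03 -0.05  0.02] open 0.0148
```

Call:
jog_arm([
  [-0.25,-0.1,0.3,0,0,0,-1],
  [0,0,0.3,0,0,0,-1],
  [0,0,0,0,0,0,-1],
  [0,0,0,0,0,0,-1],
])

```text
t: 7.9
tool_pos: [0.5257, 0.0478, 0.1137]
tool_rot: [-2.471, -1.939, 0.001]
contact_force: [-0.4, 0.4, -1.3]
opening: 0.0145
grip_force: 29.3
```

Run:
```python
from h import *
go(.5263,.0462,.113)
im,d=grab('scene');np.savez('pics/hover.npz',im=im,d=d);P=world('scene',d)
u,v=345,235
cv2.imwrite('pics/t3.png',cv2.resize(np.clip(im[v-40:v+40,u-40:u+40,::-1]*1.5,0,255).astype('uint8'),(600,600),interpolation=cv2.INTER_CUBIC))
```

```text
t 7.9 pos [0.5257 0.0478 0.1137] psi -13.8 tilt [-0.001  0.    -1.   ] q6 0.19 units [-0.07  0.05  0.04] turn 0 F [-0.4  0.4 -1.3] M [ 0.02  0.03 -0.03] open 0.0145
```

View pics/t3.png

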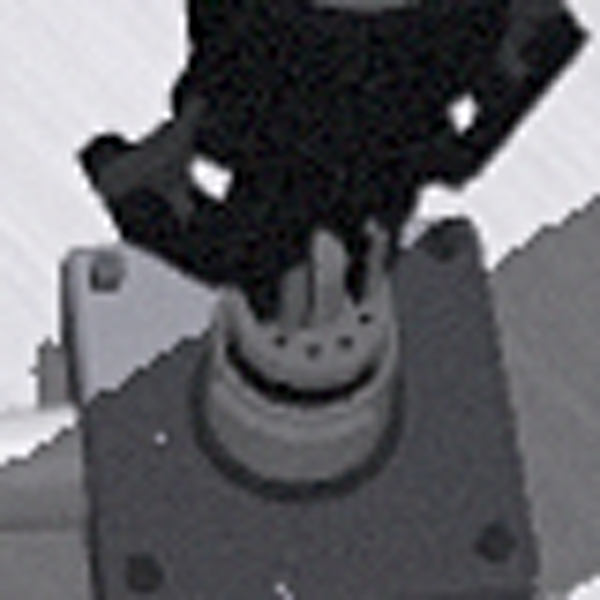

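Run:
```python
from h import *
from scipy.optimize import least_squares
z=np.load('pics/hover.npz');P=world('scene',z['d'])
m=(P[...,2]>.0955)&(P[...,2]<.112)&(np.hypot(P[...,0]-.527,P[...,1]-.049)<.026)
uv=[]
for u in range(326,366):
    v=np.nonzero(m[:,u])[0]
    if len(v): uv.append((u,v.max()+.5))
uv=np.array(uv);q=plane('scene',uv,.099)*1000
print(uv[::3].tolist())
s=least_squares(lambda c:np.hypot(*(q-c).T)-21,[527,49],loss='soft_l1');print('plate',s.x,np.round(s.fun,1))
# neck: same method on first picture, far/near rim edges, bore edge via depth: top pts z>.0795
P=world('scene',np.load('pics/scene1.npz')['d'])
m=(P[...,2]>.083)&(P[...,2]<.09)&(np.hypot(P[...,0]-.525,P[...,1]-.048)<.03)
c,r=circ(P[m]);print('rim pts',m.sum(),c,r)
```

```text
[[336.0, 239.5], [339.0, 243.5], [342.0, 245.5], [345.0, 246.5], [348.0, 246.5], [351.0, 245.5], [354.0, 243.5]]
plate [525.13427109  49.14165674] [-0.1 -0.2 -0.6 -0.6 -0.1  0.7 -0.2 -0.9  0.7  0.4  0.2  0.2  0.4  0.8
 -0.8 -0.  -1.   0.2 -0.1  0.1 -0.8]
rim pts 150 [0.5245868  0.04721035] 0.02364998675545128
```

Picture: strainer hanging level (plate bottom edge at about (313,400)) over the neck; it is about 1.2 mm off in y.

Call:
jog_arm([
  [-0.06,0.03,0.2,0,0,0,-1],
  [0,0,0.2,0,0,0,-1],
  [0,0,0.1,0,0,0,-1],
  [0,0,0,0,0,0,-1],
  [0,0,0,0,0,0,-1],
])

```text
t: 8.45
tool_pos: [0.5264, 0.0459, 0.1042]
tool_rot: [-2.472, -1.938, 0.0]
contact_force: [0.2, 0.1, -0.9]
opening: 0.0144
grip_force: 29.3
```

```bash
python3 -c "
from h import *
go(.5260,.0465,.096)"
```

```text
t 8.45 pos [0.5264 0.0459 0.1042] psi -13.8 tilt [-0. -0. -1.] q6 0.19 units [ 0.02 -0.03  0.41] turn 0 F [ 0.2  0.1 -0.9] M [ 0.11 -0.   -0.07] open 0.0144
```

Call:
jog_arm([
  [0.02,-0.03,0.1,0,0,0,-1],
  [0,0,0.08,0,0,0,-1],
  [0,0,0.08,0,0,0,-1],
  [0,0,0,0,0,0,-1],
])

```text
t: 8.85
tool_pos: [0.5262, 0.0464, 0.1001]
tool_rot: [2.472, 1.938, -0.0]
contact_force: [-2.8, 0.1, 4.4]
opening: 0.0147
grip_force: 29.9
```

```bash
python3 -c "
from h import *
go(.5260,.0465,.096)"
```

```text
t 8.85 pos [0.5262 0.0464 0.1001] psi -13.8 tilt [-0. -0. -1.] q6 0.19 units [ 0.   -0.01  0.21] turn 0 F [-2.8  0.1  4.4] M [-0.06  0.49  0.04] open 0.0147
```

Call:
jog_arm([
  [0,0,0.07,0,0,0,-1],
  [0,0,0.07,0,0,0,-1],
  [0,0,0,0,0,0,-1],
])

```text
t: 9.15
tool_pos: [0.5263, 0.046, 0.0996]
tool_rot: [2.472, 1.938, -0.002]
contact_force: [-10.0, -2.4, 16.5]
opening: 0.0146
grip_force: 31.1
```

```bash
python3 -c "
from h import *
go(.5260,.0465,.096)"
```

```text
t 9.15 pos [0.5263 0.046  0.0996] psi -13.8 tilt [-0.001 -0.001 -1.   ] q6 0.19 units [ 0.02 -0.02  0.18] turn 0 F [-10.   -2.4  16.5] M [-0.18  1.6   0.08] open 0.0146
```

Call:
jog_arm([
  [0,0,-0.14,0,0,0,-1],
  [-0.04,-0.07,0,0,0,0,-1],
  [0,0,0.07,0,0,0,-1],
  [0,0,0.07,0,0,0,-1],
  [0,0,0,0,0,0,-1],
])

```text
t: 9.65
tool_pos: [0.5241, 0.0461, 0.096]
tool_rot: [-2.472, -1.938, 0.001]
contact_force: [-2.1, 0.0, 2.3]
opening: 0.0143
grip_force: 29.6
```

```bash
python3 -c "
from h import *
go(.5248,.046,.096)"
```

```text
t 9.65 pos [0.5241 0.0461 0.096 ] psi -13.8 tilt [-0.001  0.    -1.   ] q6 0.19 units [0.   0.03 0.  ] turn 0 F [-2.1  0.   2.3] M [0.   0.32 0.02] open 0.0143
```

Call:
jog_arm([
  [0,-0.02,0.04,0,0,0,-1],
  [0,0,0.03,0,0,0,-1],
  [0,0,0,0,0,0,-1],
])

```text
t: 9.95
tool_pos: [0.5241, 0.0461, 0.0952]
tool_rot: [2.472, 1.938, -0.0]
contact_force: [-1.7, 0.0, 3.8]
opening: 0.0148
grip_force: 29.8
```

```bash
python3 -c "
from h import *
go(.5248,.046,.096)"
```

```text
t 9.95 pos [0.5241 0.0461 0.0952] psi -13.8 tilt [ 0. -0. -1.] q6 0.19 units [ 0.    0.03 -0.04] turn 0 F [-1.7  0.   3.8] M [-0.04  0.4   0.04] open 0.0148
```

Call:
jog_arm([
  [0,0,0,0,0,0,-0.3],
  [0,0,0,0,0,0,-0.2],
  [0,0,0,0,0,0,-0.1],
  [0,0,-0.6,0,0,0,-0.1],
  [0,0,-1,0,0,0,-0.1],
  [0,0,-1,0,0,0,0],
  [0,0,-1,0,0,0,1],
  [0,0,0,0,0,0,1],
])

```text
t: 10.75
tool_pos: [0.5265, 0.0461, 0.1713]
tool_rot: [2.469, 1.935, 0.009]
contact_force: [0.2, 0.6, 0.3]
opening: 0.0702
grip_force: 0.0
```

```bash
python3 -c "
from h import *
go(.4315,-.271,.10,14)"
```

```text
t 10.75 pos [0.5265 0.0461 0.1713] psi -13.8 tilt [ 0.008 -0.    -1.   ] q6 0.19 units [-16.53  -0.85   3.54] turn -0.62 F [0.2 0.6 0.3] M [ 0.01 -0.04 -0.01] open 0.0702
```

Call:
jog_arm([
  [-0.95,-0.05,0,0,0,0,1],
  [-0.95,-0.05,0,0,0,0,1],
  [-0.95,-0.05,0,0,0,0,1],
  [-0.95,-0.05,0,0,0,0,1],
  [-0.95,-0.05,0,0,0,0,1],
  [-0.95,-0.05,0,0,0,0,1],
  [-0.95,-0.05,0,0,0,0,1],
  [-0.95,-0.05,0,0,0,0,1],
])

```text
t: 11.55
tool_pos: [0.4793, -0.1001, 0.166]
tool_rot: [-2.472, -1.938, 0.001]
contact_force: [0.8, 0.2, 0.1]
opening: 0.0855
grip_force: 0.0
```

Call:
jog_arm([
  [-0.95,-0.05,0.3,0,0,0,1],
  [-0.95,-0.05,0.4,0,0,0,1],
  [-0.95,-0.05,0.5,0,0,0,1],
  [-0.95,-0.05,0.5,0,0,0,1],
  [-0.95,-0.05,0.5,0,0,0,1],
  [-0.95,-0.05,0.5,0,0,0,1],
  [-0.95,-0.05,0.4,0,0,0,1],
  [0,0,0,0,0,-0.15,1],
])

```text
t: 12.35
tool_pos: [0.4397, -0.2279, 0.1027]
tool_rot: [-2.351, -2.079, 0.002]
contact_force: [0.5, -0.1, 0.1]
opening: 0.0855
grip_force: 0.0
```

Call:
jog_arm([
  [0,0,0,0,0,-0.16,1],
  [0,0,0,0,0,-0.16,1],
  [0,0,0,0,0,-0.15,1],
  [0,0,0,0,0,0,1],
])

```text
t: 12.75
tool_pos: [0.441, -0.2267, 0.1041]
tool_rot: [-1.932, -2.476, 0.0]
contact_force: [1.1, -1.3, 0.8]
opening: 0.0851
grip_force: 0.0
```

Run:
```python
from h import *
go(.4315,-.271,.025,14)
t=[]
for n,(u,v) in(('top',(293,250)),('scene',(345,240))):
    im,d=grab(n);P=world(n,d);np.savez(f'pics/{n}2.npz',im=im,d=d)
    t.append(cv2.resize(im[v-25:v+25,u-25:u+25,::-1],(400,400),interpolation=cv2.INTER_CUBIC))
    q=P[(np.hypot(P[...,0]-.525,P[...,1]-.046)<.018)&(P[...,2]>.07)&(P[...,2]<.1)]
    A=np.c_[q[:,:2]-[.525,.046],np.ones(len(q))];print(n,len(q),'plate plane',np.linalg.lstsq(A,q[:,2],rcond=None)[0])
cv2.imwrite('pics/t4.png',np.hstack(t))
```

```text
t 12.75 pos [ 0.441  -0.2267  0.1041] psi 14.1 tilt [-0.001  0.001 -1.   ] q6 -0.87 units [-2.03 -0.99  3.95] turn 0.0 F [ 1.1 -1.3  0.8] M [-0.05  0.03  0.01] open 0.0851
top 115 plate plane [-0.0106873  -0.00500263  0.09131642]
scene 157 plate plane [0.01093904 0.02215236 0.09101135]
```

View pics/t4.png

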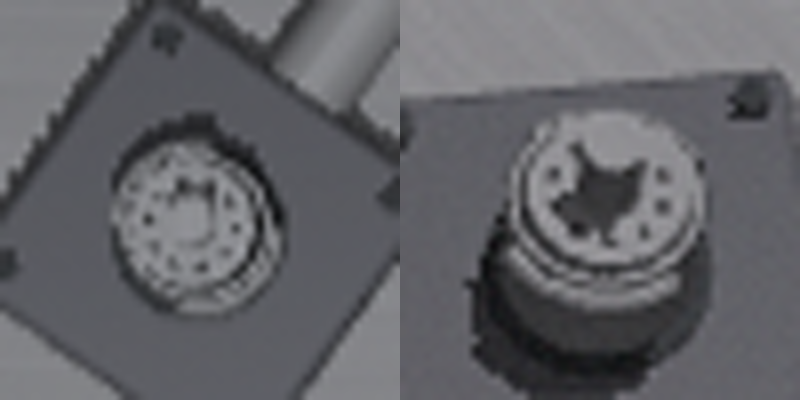

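Picture: strainer sits level in the neck, knob up (top crop (190,215); plate height ≈ 91 mm, seated). On to the ring.

Call:
jog_arm([
  [-0.68,-0.33,0.4,0,0,0,1],
  [-0.68,-0.33,0.5,0,0,0,1],
  [-0.68,-0.33,0.5,0,0,0,1],
  [0,0,0.5,0,0,0,1],
  [0,0,0.7,0,0,0,1],
  [0,0,0.7,0,0,0,1],
  [0,0,0.5,0,0,0,1],
  [0,0,0,0,0,0,1],
])

```text
t: 13.65
tool_pos: [0.4309, -0.2699, 0.0265]
tool_rot: [-1.929, -2.474, -0.0]
contact_force: [-0.4, 1.3, -0.8]
opening: 0.085
grip_force: 0.0
```

```bash
python3 -c "
from h import *
go(.4315,-.271,.023,14)"
```

```text
t 13.65 pos [ 0.4309 -0.2699  0.0265] psi 14.1 tilt [-0.003  0.003 -1.   ] q6 -0.95 units [-0.06  0.02  0.17] turn 0.0 F [-0.4  1.3 -0.8] M [-0.02 -0.   -0.05] open 0.085
```

Centre with a first grip at 14°, then turn −60° and grip again.

Call:
jog_arm([
  [-0.06,0.02,0.1,0,0,0,0.5],
  [0,0,0,0,0,0,0.2],
  [0,0,0,0,0,0,0],
  [0,0,0,0,0,0,0],
  [0,0,0,0,0,0,0],
  [0,0,0,0,0,0,0],
], grip_force=25)

```text
t: 14.25
tool_pos: [0.4335, -0.273, 0.0278]
tool_rot: [1.931, 2.476, -0.0]
contact_force: [0.3, 0.8, 3.0]
opening: 0.0448
grip_force: 26.7
```

```bash
python3 -c "
from h import *
go(.4315,-.271,.023,14)"
```

```text
t 14.25 pos [ 0.4335 -0.273   0.0278] psi 14.1 tilt [ 0.001 -0.001 -1.   ] q6 -0.95 units [ 0.12 -0.07  0.24] turn 0.0 F [0.3 0.8 3. ] M [-0.03  0.01 -0.03] open 0.0448
```

Call:
jog_arm([
  [0,0,0,0,0,0,1],
  [0,0,0,0,0,0,1],
  [0,0,0,0,0,0.19,1],
  [0,0,0,0,0,0.19,1],
  [0,0,0,0,0,0.19,1],
  [0,0,0,0,0,0.19,1],
  [0,0,0,0,0,0.19,1],
  [0,0,0,0,0,0.19,1],
])

```text
t: 15.05
tool_pos: [0.4324, -0.2721, 0.0264]
tool_rot: [-2.818, -1.387, 0.001]
contact_force: [0.6, 0.3, -0.3]
opening: 0.0851
grip_force: 0.0
```

Call:
jog_arm([
  [0,0,0,0,0,0.19,1],
  [0,0,0,0,0,0,0.6],
  [0,0,0,0,0,0,0.3],
  [0,0,0,0,0,0,0],
  [0,0,0,0,0,0,0],
  [0,0,0,0,0,0,0],
  [0,0,0,0,0,0,0],
])

```text
t: 15.75
tool_pos: [0.4328, -0.2725, 0.0269]
tool_rot: [-2.91, -1.184, 0.0]
contact_force: [0.4, -0.4, 0.8]
opening: 0.0452
grip_force: 26.2
```

```bash
python3 -c "
from h import *
go(.4315,-.271,.023,-46)"
```

```text
t 15.75 pos [ 0.4328 -0.2725  0.0269] psi -45.7 tilt [-0. -0. -1.] q6 0.09 units [ 0.01 -0.1   0.19] turn 0.01 F [ 0.4 -0.4  0.8] M [0.   0.   0.02] open 0.0452
```

Call:
jog_arm([
  [0,0,0,0,0,0,0],
  [0,0,-0.5,0,0,0,0],
  [0,0,-1,0,0,0,0],
  [0,0,-1,0,0,-0.18,0],
  [0,0,-1,0,0,-0.19,0],
  [0,0,-1,0,0,-0.19,0],
  [0,0,-1,0,0,-0.19,0],
  [0,0,-1,0,0,-0.19,0],
], grip_force=60)

```text
t: 16.55
tool_pos: [0.4326, -0.2722, 0.158]
tool_rot: [-2.281, -2.16, -0.0]
contact_force: [0.1, -0.6, -0.8]
opening: 0.044
grip_force: 61.5
```

Call:
jog_arm([
  [0,0,-0.5,0,0,-0.19,0],
  [0,0,0,0,0,-0.19,0],
  [0,0,0,0,0,-0.19,0],
  [0,0,0,0,0,-0.19,0],
  [0,0,0,0,0,-0.15,0],
  [0,0,0,0,0,0,0],
])

```text
t: 17.15
tool_pos: [0.4326, -0.2723, 0.1671]
tool_rot: [-1.39, -2.817, -0.0]
contact_force: [0.4, 0.3, -1.3]
opening: 0.0442
grip_force: 61.5
```

```bash
python3 -c "
from h import *
go(.5240,.0461,.155,38)"
```

```text
t 17.15 pos [ 0.4326 -0.2723  0.1671] psi 37.5 tilt [-0.  0. -1.] q6 -1.36 units [ 9.86 13.31  0.6 ] turn -0.01 F [ 0.4  0.3 -1.3] M [0.09 0.01 0.02] open 0.0442
```

Call:
jog_arm([
  [0.6,0.81,0,0,0,0,0],
  [0.6,0.81,0,0,0,0,0],
  [0.6,0.81,0,0,0,0,0],
  [0.6,0.81,0,0,0,0,0],
  [0.6,0.81,0,0,0,0,0],
  [0.6,0.81,0,0,0,0,0],
  [0.6,0.81,0,0,0,0,0],
  [0.6,0.81,0,0,0,0,0],
])

```text
t: 17.95
tool_pos: [0.4772, -0.1166, 0.1671]
tool_rot: [1.394, 2.815, 0.0]
contact_force: [0.0, 0.2, -1.5]
opening: 0.0446
grip_force: 61.6
```

Call:
jog_arm([
  [0.6,0.81,0,0,0,0,0],
  [0.6,0.81,0,0,0,0,0],
  [0.6,0.81,0,0,0,0,0],
  [0.6,0.81,0,0,0,0,0],
  [0.6,0.81,0,0,0,0,0],
  [0.6,0.81,0,0,0,0,0],
  [0,0,0,0,0,0,0],
  [0,0,0,0,0,0,0],
])

```text
t: 18.75
tool_pos: [0.5103, -0.0012, 0.1669]
tool_rot: [-1.391, -2.817, 0.001]
contact_force: [-0.5, 0.0, -1.4]
opening: 0.0446
grip_force: 61.6
```

```bash
python3 -c "
from h import *
go(.5240,.0461,.155,38)"
```

```text
t 18.75 pos [ 0.5103 -0.0012  0.1669] psi 37.5 tilt [-0.    -0.001 -1.   ] q6 -0.8 units [1.46 1.98 0.59] turn -0.01 F [-0.5  0.  -1.4] M [ 0.03 -0.04 -0.01] open 0.0446
```

Call:
jog_arm([
  [0.49,0.65,0,0,0,0,0],
  [0.49,0.65,0,0,0,0,0],
  [0.47,0.65,0,0,0,0,0],
  [0,0,0.3,0,0,0,0],
  [0,0,0.2,0,0,0,0],
  [0,0,0,0,0,0,0],
])

```text
t: 19.35
tool_pos: [0.5229, 0.0446, 0.1556]
tool_rot: [-1.391, -2.815, 0.002]
contact_force: [-0.3, 0.5, -1.2]
opening: 0.0441
grip_force: 61.7
```

Run:
```python
from h import *
go(.5233,.0461,.130,38)
im,d=grab('scene');np.savez('pics/hover2.npz',im=im,d=d)
u,v=345,230
cv2.imwrite('pics/t5.png',cv2.resize(np.clip(im[v-40:v+40,u-40:u+40,::-1].astype(float)*2,0,255).astype('uint8'),(600,600),interpolation=cv2.INTER_CUBIC))
```

```text
t 19.35 pos [0.5229 0.0446 0.1556] psi 37.4 tilt [-0.002 -0.    -1.   ] q6 -0.71 units [0.04 0.06 1.28] turn -0.01 F [-0.3  0.5 -1.2] M [ 0.04 -0.02 -0.02] open 0.0441
```

View pics/t5.png

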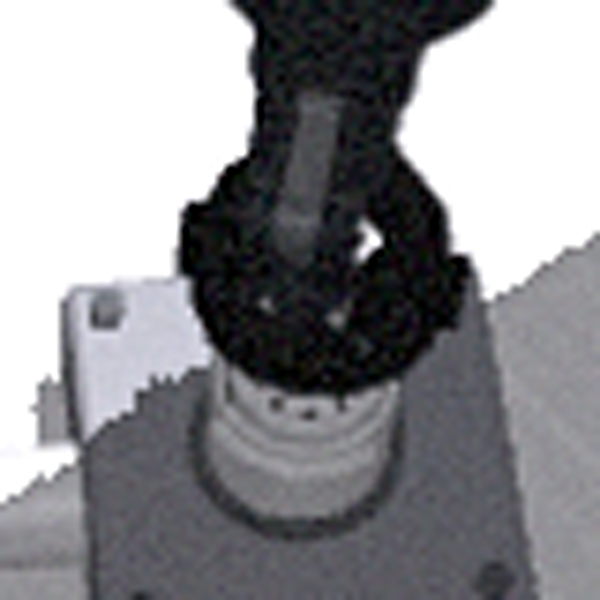

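Picture: ring held level over the strainer, ribs at (190,240) and (465,290), well centred.

Call:
jog_arm([
  [0.04,0.06,0.4,0,0,0,0],
  [0,0,0.5,0,0,0,0],
  [0,0,0.5,0,0,0,0],
  [0,0,0.5,0,0,0,0],
  [0,0,0,0,0,0,0],
  [0,0,0,0,0,0,0],
])

```text
t: 20.0
tool_pos: [0.524, 0.047, 0.1183]
tool_rot: [-1.389, -2.817, 0.001]
contact_force: [-0.2, 0.8, -1.7]
opening: 0.044
grip_force: 61.7
```

```bash
python3 -c "
from h import *
go(.5233,.0461,.1005,38)"
```

```text
t 20.0 pos [0.524  0.047  0.1183] psi 37.5 tilt [-0.001  0.    -1.   ] q6 -0.71 units [-0.01 -0.05  0.89] turn -0.01 F [-0.2  0.8 -1.7] M [ 0.04 -0.03 -0.04] open 0.044
```

Call:
jog_arm([
  [-0.01,-0.05,0.1,0,0,0,0],
  [0,0,0.1,0,0,0,0],
  [0,0,0.1,0,0,0,0],
  [0,0,0,0,0,0,0],
])

```text
t: 20.4
tool_pos: [0.5235, 0.0462, 0.1127]
tool_rot: [-1.39, -2.817, 0.0]
contact_force: [-0.5, -0.9, -2.1]
opening: 0.0443
grip_force: 61.7
```

Call:
jog_arm([
  [0,0,0.1,0,0,0,0],
  [0,0,0.1,0,0,0,0],
  [0,0,0,0,0,0,0],
])

```text
t: 20.7
tool_pos: [0.5236, 0.0461, 0.1086]
tool_rot: [1.39, 2.817, -0.0]
contact_force: [1.0, -0.4, -1.9]
opening: 0.0443
grip_force: 61.7
```

```bash
python3 -c "
from h import *
go(.5233,.0461,.1005,38)"
```

```text
t 20.7 pos [0.5236 0.0461 0.1086] psi 37.5 tilt [-0. -0. -1.] q6 -0.71 units [ 0.01 -0.01  0.41] turn -0.01 F [ 1.  -0.4 -1.9] M [-0.07 -0.11  0.01] open 0.0443
```

Call:
jog_arm([
  [0,0,0.1,0,0,0,0],
  [0,0,0.05,0,0,0,0],
  [0,0,0,0,0,0,0],
])

```text
t: 21.0
tool_pos: [0.5237, 0.0461, 0.1058]
tool_rot: [1.39, 2.817, -0.0]
contact_force: [0.9, -1.6, -1.1]
opening: 0.0443
grip_force: 61.7
```

Call:
jog_arm([
  [0,0,0.1,0,0,0,0],
  [0,0,0.05,0,0,0,0],
  [0,0,0,0,0,0,0],
])

```text
t: 21.3
tool_pos: [0.5236, 0.0461, 0.1027]
tool_rot: [1.39, 2.817, -0.0]
contact_force: [0.8, -1.4, -1.3]
opening: 0.0442
grip_force: 61.7
```

```bash
python3 -c "
from h import *
go(.5233,.0461,.1005,38)"
```

```text
t 21.3 pos [0.5236 0.0461 0.1027] psi 37.5 tilt [ 0. -0. -1.] q6 -0.71 units [ 0.01 -0.01  0.11] turn -0.01 F [ 0.8 -1.4 -1.3] M [-0.19 -0.16 -0.01] open 0.0442
```

Call:
jog_arm([
  [0,0,0.05,0,0,0,0],
  [0,0,0.05,0,0,0,0],
  [0,0,0,0,0,0,0],
  [0,0,0,0,0,0,0],
])

```text
t: 21.7
tool_pos: [0.5238, 0.0461, 0.1011]
tool_rot: [1.39, 2.817, -0.0]
contact_force: [0.6, -1.1, 0.8]
opening: 0.0441
grip_force: 61.9
```

Call:
jog_arm([
  [0,0,0.05,0,0,0,0],
  [0,0,0,0,0,0,0],
  [0,0,0,0,0,0,0],
])

```text
t: 22.0
tool_pos: [0.5238, 0.0461, 0.1002]
tool_rot: [1.39, 2.817, -0.0]
contact_force: [-1.1, -2.2, 3.1]
opening: 0.0444
grip_force: 62.1
```

```bash
python3 -c "
from h import *
go(.5233,.0461,.1005,38)"
```

```text
t 22.0 pos [0.5238 0.0461 0.1002] psi 37.5 tilt [ 0. -0. -1.] q6 -0.71 units [ 0.01 -0.02 -0.01] turn -0.01 F [-1.1 -2.2  3.1] M [-0.3   0.14 -0.02] open 0.0444
```

Call:
jog_arm([
  [0,0,0.06,0,0,0,0],
  [0,0,0,0,0,0.11,0],
  [0,0,0,0,0,0.11,0],
  [0,0,0,0,0,0.11,0],
  [0,0,0,0,0,0.11,0],
  [0,0,0,0,0,0,0],
])

```text
t: 22.6
tool_pos: [0.5243, 0.046, 0.0993]
tool_rot: [1.853, 2.535, 0.001]
contact_force: [0.1, -1.3, 4.2]
opening: 0.0446
grip_force: 62.3
```

```bash
python3 -c "
from h import *
go(.5238,.0461,.1,-35.5)"
```

```text
t 22.6 pos [0.5243 0.046  0.0993] psi 17.7 tilt [ 0.002 -0.    -1.   ] q6 -0.36 units [ 0.01 -0.02 -0.04] turn 1.18 F [ 0.1 -1.3  4.2] M [-0.37 -0.06 -0.06] open 0.0446
```

Call:
jog_arm([
  [0,0,0,0,0,0.11,0],
  [0,0,0.01,0,0,0.11,0],
  [0,0,0,0,0,0,0],
])

```text
t: 22.9
tool_pos: [0.5242, 0.0461, 0.099]
tool_rot: [2.063, 2.368, 0.001]
contact_force: [-0.3, -2.6, 4.4]
opening: 0.0444
grip_force: 62.3
```

```bash
python3 -c "
from h import *
go(.5238,.0461,.1,-35.5)"
```

```text
t 22.9 pos [0.5242 0.0461 0.099 ] psi 7.9 tilt [ 0.001 -0.    -1.   ] q6 -0.19 units [ 0.   -0.02 -0.05] turn 0.96 F [-0.3 -2.6  4.4] M [-0.42 -0.06 -0.1 ] open 0.0444
```

Call:
jog_arm([
  [0,0,0.03,0,0,0.1,0],
  [0,0,0.02,0,0,0.1,0],
  [0,0,0.02,0,0,0.1,0],
  [0,0,0,0,0,0,0],
])

```text
t: 23.3
tool_pos: [0.5243, 0.0459, 0.0979]
tool_rot: [2.326, 2.109, 0.001]
contact_force: [0.4, -3.0, 5.7]
opening: 0.0442
grip_force: 62.5
```

```bash
python3 -c "
from h import *
go(.5238,.0461,.1,-35.5)"
```

```text
t 23.3 pos [0.5243 0.0459 0.0979] psi -5.6 tilt [ 0.002 -0.001 -1.   ] q6 0.04 units [ 0.01 -0.03 -0.1 ] turn 0.66 F [ 0.4 -3.   5.7] M [-0.47  0.04 -0.12] open 0.0442
```

Call:
jog_arm([
  [0,0,0.02,0,0,0.1,0],
  [0,0,0.02,0,0,0.1,0],
  [0,0,0.02,0,0,0.1,0],
  [0,0,0,0,0,0,0],
])

```text
t: 23.7
tool_pos: [0.5244, 0.0458, 0.097]
tool_rot: [2.558, 1.821, 0.002]
contact_force: [-0.7, -3.2, 7.4]
opening: 0.0443
grip_force: 62.6
```

```bash
python3 -c "
from h import *
go(.5238,.0461,.1,-35.5)"
```

```text
t 23.7 pos [0.5244 0.0458 0.097 ] psi -19.1 tilt [ 0.002 -0.001 -1.   ] q6 0.28 units [ 0.   -0.03 -0.15] turn 0.36 F [-0.7 -3.2  7.4] M [-0.46  0.16 -0.08] open 0.0443
```

Call:
jog_arm([
  [0,0,0.02,0,0,0.09,0],
  [0,0,0.02,0,0,0.09,0],
  [0,0,0.01,0,0,0.07,0],
  [0,0,0,0,0,0,0],
])

```text
t: 24.1
tool_pos: [0.5245, 0.0458, 0.0963]
tool_rot: [2.724, 1.562, 0.002]
contact_force: [-0.1, -3.5, 7.3]
opening: 0.0447
grip_force: 62.8
```

```bash
python3 -c "
from h import *
go(.5238,.0461,.1,-35.5)"
```

```text
t 24.1 pos [0.5245 0.0458 0.0963] psi -30.3 tilt [ 0.002 -0.001 -1.   ] q6 0.48 units [-0.   -0.04 -0.19] turn 0.12 F [-0.1 -3.5  7.3] M [-0.51  0.24 -0.1 ] open 0.0447
```

Call:
jog_arm([
  [0,0,0.01,0,0,0.04,0],
  [0,0,0,0,0,0,0],
])

```text
t: 24.3
tool_pos: [0.5245, 0.0458, 0.0962]
tool_rot: [2.747, 1.52, 0.002]
contact_force: [-0.9, -2.4, 7.7]
opening: 0.0441
grip_force: 62.8
```

```bash
python3 -c "
from h import *
go(.5238,.0461,.1,-35.5)"
```

```text
t 24.3 pos [0.5245 0.0458 0.0962] psi -32.1 tilt [ 0.002 -0.001 -1.   ] q6 0.51 units [-0.01 -0.04 -0.19] turn 0.08 F [-0.9 -2.4  7.7] M [-0.51  0.27  0.02] open 0.0441
```

Call:
jog_arm([
  [0,0,0.01,0,0,0.05,0],
  [0,0,0,0,0,0,0],
])

```text
t: 24.5
tool_pos: [0.5246, 0.0457, 0.0962]
tool_rot: [2.776, 1.466, 0.002]
contact_force: [-1.7, -4.0, 10.5]
opening: 0.0446
grip_force: 62.9
```

```bash
python3 -c "
from h import *
go(.5238,.0461,.1,-35.5)"
```

```text
t 24.5 pos [0.5246 0.0457 0.0962] psi -34.3 tilt [ 0.002 -0.001 -1.   ] q6 0.55 units [-0.01 -0.04 -0.19] turn 0.03 F [-1.7 -4.  10.5] M [-0.58  0.38  0.12] open 0.0446
```

Call:
jog_arm([
  [0,0,0,0,0,0.03,0],
  [0,0,0,0,0,0,0],
])

```text
t: 24.7
tool_pos: [0.5246, 0.0457, 0.0962]
tool_rot: [2.792, 1.435, 0.002]
contact_force: [-1.5, -3.3, 8.4]
opening: 0.0442
grip_force: 62.9
```

```bash
python3 -c "
from h import *
go(.5238,.0461,.1,-35.5)"
```

```text
t 24.7 pos [0.5246 0.0457 0.0962] psi -35.6 tilt [ 0.002 -0.001 -1.   ] q6 0.57 units [-0.01 -0.05 -0.19] turn -0.0 F [-1.5 -3.3  8.4] M [-0.61  0.36  0.42] open 0.0442
```

Call:
jog_arm([
  [0,0,0,0,0,0,0.2],
  [0,0,0,0,0,0,0.5],
  [0,0,0,0,0,0,1],
  [0,0,0,0,0,0,1],
  [0,0,-0.3,0,0,0,1],
  [0,0,-0.8,0,0,0,1],
  [0,0,-1,0,0,0,1],
  [0,0,-1,0,0,0,1],
])

```text
t: 25.5
tool_pos: [0.5234, 0.0463, 0.1573]
tool_rot: [-2.797, -1.43, 0.0]
contact_force: [0.0, -0.4, 1.3]
opening: 0.0853
grip_force: 0.0
```

Call:
jog_arm([
  [0,0,-1,0,0,0,1],
  [-0.7,-0.7,-1,0,0,0,1],
  [-0.8,-0.8,-0.5,0,0,0,1],
  [-0.8,-0.8,0,0,0,0,1],
  [-0.8,-0.8,0,0,0,0,1],
  [-0.8,-0.8,0,0,0,0,1],
  [-0.8,-0.8,0,0,0,0,1],
  [0,0,0,0,0,0,1],
])

```text
t: 26.3
tool_pos: [0.3912, 0.025, 0.2068]
tool_rot: [2.797, 1.429, 0.002]
contact_force: [1.2, -0.4, 0.0]
opening: 0.0854
grip_force: 0.0
```

Run:
```python
from h import *
go(.5238,.0461,.1)
t=[]
for n,(u,v) in(('top',(293,250)),('scene',(345,240))):
    im,d=grab(n);P=world(n,d)
    t.append(cv2.resize(np.clip(im[v-25:v+25,u-25:u+25,::-1].astype(float)*2,0,255).astype('uint8'),(400,400),interpolation=cv2.INTER_CUBIC))
    c=(.5255,.0455) if n=='top' else (.525,.048)
    dx,dy=P[...,0]-c[0],P[...,1]-c[1];r=np.hypot(dx,dy)
    q=P[(r<.022)&(r>.016)&(P[...,2]>.09)];print(n,'collar',np.median(q[:,2]) if len(q) else 0,np.linalg.lstsq(np.c_[q[:,:2]-c,np.ones(len(q))],q[:,2],rcond=None)[0])
    m=(r>.0355)&(r<.040)&(P[...,2]>.072)&(P[...,2]<.1);a=np.degrees(np.arctan2(dy,dx))[m];print('ribs',sorted(a.round().tolist()))
cv2.imwrite('pics/t6.png',np.hstack(t))
```

```text
t 26.3 pos [0.3912 0.025  0.2068] psi -35.9 tilt [ 0.001 -0.    -1.   ] q6 0.5 units [4.74 4.75 5.35] turn 0 F [ 1.2 -0.4  0. ] M [ 0.09 -0.02  0.03] open 0.0854
top collar 0.10866708063576744 [-0.09477226  0.0509444   0.10680164]
ribs [-132.0, -129.0, -123.0, -117.0, 47.0, 50.0, 53.0, 59.0]
scene collar 0.10861677570567932 [0.1225614  0.12498867 0.10669718]
ribs [-121.0, 45.0, 45.0, 47.0, 47.0, 48.0, 48.0, 48.0, 50.0, 50.0, 50.0, 51.0, 51.0, 53.0, 54.0, 54.0, 55.0, 56.0, 57.0, 58.0, 59.0, 60.0, 60.0, 60.0, 63.0, 63.0, 63.0, 63.0, 64.0]
```

View pics/t6.png

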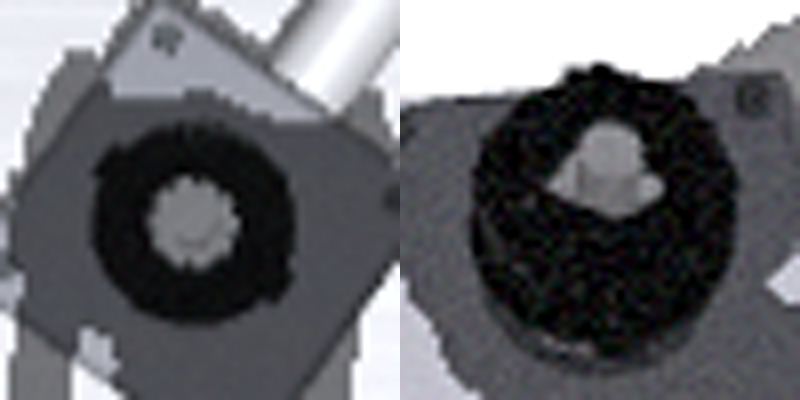

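Picture: ring level on the neck with the strainer's knob in its hole. The ribs at (105,160) and (280,285) put it at about 54.5°, where the stop is predicted at 55°, and the collar top is at about 109 mm as expected.

```bash
python3 -c "
from station import ctrl
print(ctrl.finish_job())"
```

```text
the job is handed in; nothing more can be done
None
```

The drain trap is closed and the job is handed in: the strainer is seated level, the ring is turned clockwise to its stop at about 0.4 N m, and the gripper has let go and moved clear, finishing at about 26 s.

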